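# Straightedge on the valve body face

### The job

The valve body's machined face, on the robot's side, has to be checked for warp, but the cover plate is leaning on it. Move the plate over to the wooden block and lean it there on its long edge, then fetch the straightedge from its sloping blue rack and stand it on the bench, orange edge up, flush along the whole of the bared face and about centred on it. Leave the spray can, bolt tub, drill and hammer where they are.

Things in the scene. Friction and masses are not known exactly. Their poses are not given: they have to be found in the camera images.
- valve_body: Aluminium valve body, fixed to the bench: block 90 mm (x) by 170 mm (y), 45 mm high, sharp edges, dark channels in its top. Origin: centre of its underside, z up. The machined face is the bare vertical side at its own x = +45 mm, facing the robot; four round solenoids stick 22 mm out of the other side.
- chock: Wooden block screwed to the bench (fixed), 90 mm (x) by 180 mm (y), 45 mm high, sharp top edges. Origin at the centre of its underside, z up. Its own +x side faces the robot and has free bench before it.
- rack: Blue sloping rack, fixed, 130 mm long along its y. The straightedge stands on its ledge (30 mm above and 30 mm in +x of the origin, which is at bench level) and leans 30 degrees, top away from the robot (own -x), on a back plate that reaches 28 mm up the slope; a front lip 8 mm high leaves 1 mm of play: draw it out up the slope.
- straightedge: Loose straightedge, flat metal bar 10 mm thick (own x), 180 mm long (own y), 75 mm high (own z), about 0.36 kg, orange band along the top edge, three dark discs; both faces alike. Origin: middle of its lower edge, z towards the orange edge. Starts in the rack, leaning 30 degrees from vertical.
- edge_end_a (a point): Point on the straightedge's lower edge, mid thickness, 85 mm from the middle towards its own +y.
- edge_end_b (a point): The same, 85 mm towards its own -y.
- cover_plate: Loose grey and green plate, 8 mm thick (own x), 150 mm long (own y), 100 mm high (own z), about 0.32 kg, both faces alike. Origin: middle of its lower long edge, z up the plate. Starts with that edge on the bench 22 mm out from the machined face, leaning 22 degrees, top away from the robot over the valve body; it holds so by friction, as it would on the wooden block.
- spray_can: Loose blue spray can, 52 mm across, 150 mm tall, upright; origin at the centre of its base. Leave alone.
- bolt_tub: Loose blue open tub of bolts, 72 mm across, 50 mm tall; origin at the centre of its base. Leave alone.
- drill: Loose cordless drill lying on its side, about 160 by 185 mm, 56 mm high; origin under its middle. Leave alone.
- hammer: Loose hammer, 280 mm long along its own x, lying on the bench. Leave alone.
Things that resemble listed ones, but are neither listed nor needed, are in the scene too. Leave any red look-alike of the straightedge alone.

How it is judged:
By the outcome, as a careful person would: the job done as asked, in the order asked, and still so for the second after the job is handed in, with the robot touching nothing.
It also fails if it takes over 64 s, if anything falls off the work surface, if the arm or the gripper's body presses on something with over 40 N, if the wrist force passes 120 N, or if a joint passes its speed limit or range.

### The arm

A 7-joint arm with a two-finger parallel gripper is mounted at the origin on the work surface. World frame = base frame: x ahead of the robot, y to its left, z up, the work surface at z = 0. Lengths are in m, angles in rad, forces in N, time in s.
With the tool pointing down it reaches from about 0.4 to 0.875 m from the base axis. Payload 19.3 kg.
Tool frame: the origin (TCP) lies on the centre line of the jaws, within the pads' length; the fingertips stand 14 mm ahead of it and the grasp point (between the pads) lies 5 mm behind it; x points along the fingers, y is the direction in which the jaws open and shut, and the axes are right-handed (so a half turn about x gives the same grasp; the last joint's range is limited). The gripper opens to 85 mm and grips with 20 to 120 N. Pads are 22 mm wide; open, the fingers measure 114 mm over their backs; the gripper's body (76 mm by 85 mm) begins 54 mm behind the grasp point. The pads swing forward as they close: fully open they stand 13 mm farther back than shut.
Start: joints at [1.078, 0.521, -0.036, 1.599, 0.021, 1.021, -0.113], TCP at [0.256, -0.57, 0.245] pointing down, gripper open.
Joint ranges: [-2.91, 2.91], [-0.3, 2.13], [-1.5, 1.42], [0.17, 2.43], [-1.26, 4.41], [0.16, 1.93], [-2.52, 2.52]. Speed limits (rad/s): [1.89, 1.89, 2.39, 2.39, 3.01, 3.01, 3.01].

### API

Orientations are given as [roll, pitch, yaw] about the fixed x, y, z axes, in that order (R = Rz(yaw) Ry(pitch) Rx(roll)).
In Python, from workcell import monitor, optics, bot gives the robot as it stands.
- The arm moves only by the tool arm_command, never from a script. Its arguments are lists of equal length, an entry for each row: "delta_pos": the shift along the tool's x, y, z as a fraction of full scale, a list of three; "rotation": the turn, a rotation vector about the tool's x, y, z as a fraction of full scale, a list of three. In form: {"delta_pos": [[dx, dy, dz], ...], "rotation": [[wx, wy, wz], ...]}. A call has 1 to 10 rows; each row shifts and turns the pose as measured when the row begins, along the tool's axes as they then stand; what a row does not reach is not made up. Full scale, the value 1, is 30 mm for a shift and 6 degrees for a turn. A row lasts 1/10 s, in which the tool goes at most 50 mm and 8.59 degrees, less where a joint would pass 70% of its speed; a pose out of reach is approached as far as the arm can. A call with a number of a shift or a turn outside -1 to 1 is refused whole. A call with a gripper value outside its range is refused whole. "gripper" is the closure, from -1 (fully open) to 1 (shut), so that 0 is half open, set as the call begins (left out, the last holds). The fingers move at their own pace and stop on an object; "grip_force" is the grip in N (left out, the last holds). Time passes only in rows, so rows that do not move let the fingers close. It gives the time, the measured TCP pose, the force and the opening at its end, in the units of the state.
- monitor.observe(): the state, without advancing time (a new reading comes with each control period).
- optics.grab_frame(name): name is "scene" or "top"; returns the picture (384x512x3 uint8, red, green, blue); there is no depth.
- optics.camera_params(name): a dict with "fx", "fy", "cx", "cy" (pixels), "origin" and "rotation" of the camera in the world. Camera axes: x right, y down, z forward; pixel columns grow to the right and rows downward; lengths in m; the calibration is good to about 2 mm. A picture is of the moment at which its call begins. camera_params takes no time and is no camera call.
- bot.job_done(): hands the job in, once; it reports no verdict.
The state is a dict: "clock": time; "qpos": joint angles; "qd": joint speeds; "joint_efforts": joint torques, N m; "position": TCP position; "tool_rot": TCP orientation; "force": force on the tool from outside, world axes, zero at the start; "moment": the same for the moment, N m; "grip_width": finger opening in m.
Only numpy, scipy, OpenCV 4.12 (cv2) and the standard library are available. Lean on these libraries where they do the work, as an engineer would, in place of code of your own. Each camera call takes 0.05 s, during which the arm holds its last target. There are 200 camera calls.

## Working session

There is one attempt and no reset: what is moved stays moved. The work goes in short steps, Python scripts to look and compute and a tool call to move; the robot and the scene stay as the last step left them, time stands still between calls to the robot, and variables do not carry over. Pictures are saved under pics/ and viewed, about 8 in all and at most 12, crops included, and the job is handed in when it is done.

Besides the shell and the picture viewer there is one more tool, called after ">>>" as a command line: name --argument value ..., lists and objects as JSON in quotes. arm_command: Moves the arm, as the interface text tells. Its arguments: {"type":"object","properties":{"delta_pos":{"type":"array","items":{"type":"array","items":{"type":"number"}}},"rotation":{"type":"array","items":{"type":"array","items":{"type":"number"}}},"gripper":{"type":"number"},"grip_force":{"type":"number"}},"required":["delta_pos","rotation"]}

```bash
ls; mkdir -p pics
cat > h.py <<'E'
import numpy as np, cv2
from workcell import monitor, optics, bot
def cam(n):
    c=optics.camera_params(n); return c,np.array(c["origin"]),np.array(c["rotation"])
def ray(n,u,v,z):
    c,o,R=cam(n); d=R@np.array([(u-c["cx"])/c["fx"],(v-c["cy"])/c["fy"],1]); return o+d*(z-o[2])/d[2]
def proj(n,p):
    c,o,R=cam(n); q=R.T@(np.array(p)-o); return np.array([c["fx"]*q[0]/q[2]+c["cx"],c["fy"]*q[1]/q[2]+c["cy"]])
def grab(n,f=None):
    im=cv2.cvtColor(optics.grab_frame(n),cv2.COLOR_RGB2BGR)
    if f: cv2.imwrite('pics/'+f,im)
    return im
E
python3 - <<'E'
from h import *
a=grab('scene','s0.png');b=grab('top','t0.png')
for n in('scene','top'): print(optics.camera_params(n))
s=monitor.observe();print(s)
cv2.imwrite('pics/b0.png',cv2.resize(b,(800,600),interpolation=cv2.INTER_CUBIC))
cv2.imwrite('pics/a0.png',cv2.resize(a,(800,600),interpolation=cv2.INTER_CUBIC))
E
```

```text
pics
{'fx': 471.7929135904013, 'fy': 471.7929135904013, 'cx': 264.8281586266738, 'cy': 194.1701398112794, 'origin': array([1.30197723, 0.58828942, 1.01083605]), 'rotation': array([-2.34817297,  0.01138313,  2.26820898])}
{'fx': 440.6210327193022, 'fy': 440.6210327193022, 'cx': 251.24695366034808, 'cy': 192.5758038786078, 'origin': array([ 0.31041179, -0.05574789,  1.26714658]), 'rotation': array([-2.94169277,  0.01208834, -1.56546487])}
{'clock': 0.1, 'qpos': array([ 1.07780974,  0.52196309, -0.03630951,  1.59998984,  0.02119051,
        1.02107922, -0.11281301]), 'qd': array([ 1.15971723e-05, -2.99202455e-03,  1.35690772e-03,  6.48350240e-04,
       -1.39905566e-03,  1.39738710e-03,  6.58869995e-04]), 'joint_efforts': array([ 6.15219906e-03, -9.28474903e+01,  1.98577926e+00, -3.70536375e+01,
        1.83092844e-02,  5.26250762e-03, -8.20829928e-05]), 'position': array([ 0.25627606, -0.56970761,  0.24476415]), 'tool_rot': array([-1.49951525,  1.56974146,  2.0648202 ]), 'force': array([ 0.30457082,  0.14602927, -0.38222475]), 'moment': array([-0.02859342,  0.03702585, -0.00231159]), 'grip_width': 0.08526963676575502}
```

View pics/b0.png

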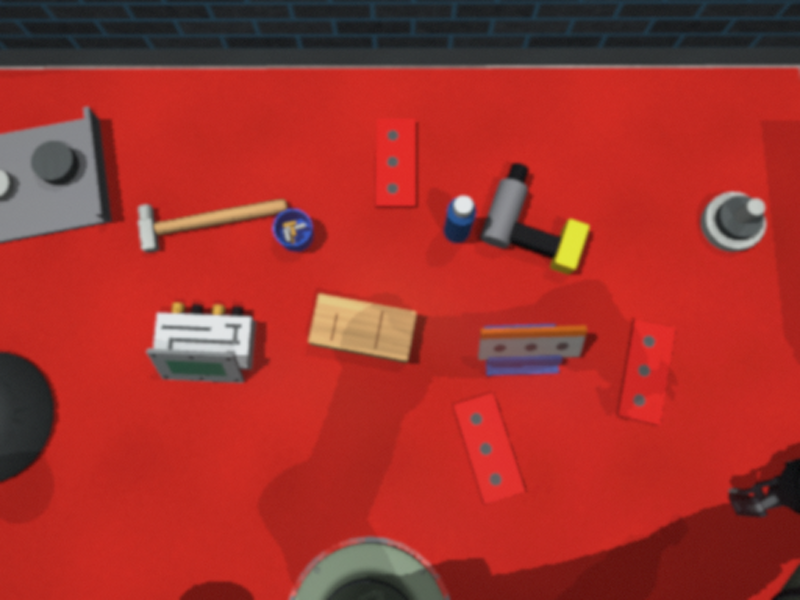

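View pics/a0.png

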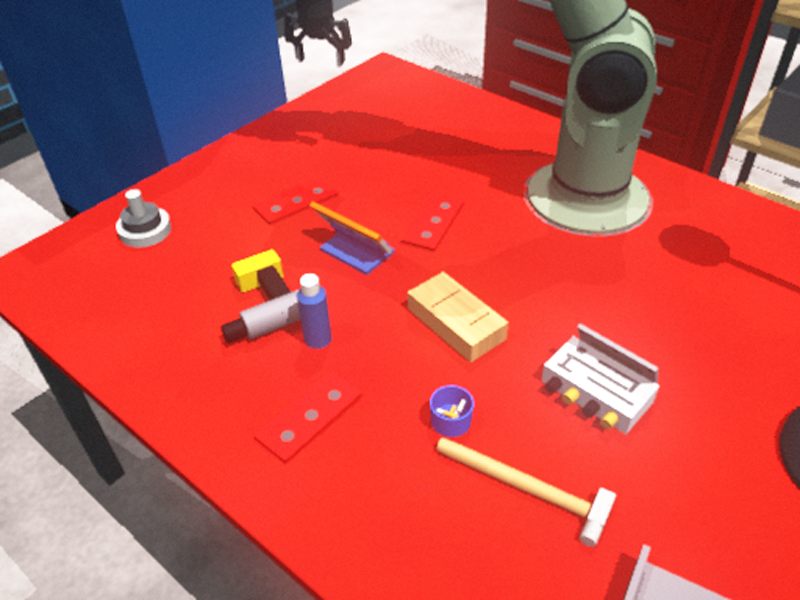

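```bash
sed -i 's/np.array(c\["rotation"\])/Rotation.from_euler("xyz",c["rotation"]).as_matrix()/; 1a from scipy.spatial.transform import Rotation' h.py
python3 - <<'E'
from h import *
b=cv2.imread('pics/t0.png')
hsv=cv2.cvtColor(b,cv2.COLOR_BGR2HSV)
def rect(mask,z,name,box):
    x0,y0,x1,y1=box; m=np.zeros_like(mask); m[y0:y1,x0:x1]=mask[y0:y1,x0:x1]
    cs,_=cv2.findContours(m,0,1)
    c=max(cs,key=cv2.contourArea); r=cv2.minAreaRect(c); p=cv2.boxPoints(r)
    print(name,cv2.contourArea(c),'px',p.round(1).tolist())
    w=np.array([ray('top',*q,z)[:2] for q in p]); print(w.round(4).tolist(),'c',w.mean(0).round(4), np.linalg.norm(np.diff(w,axis=0),axis=1).round(4),'ang',np.degrees(np.arctan2(*(w[1]-w[0])[::-1])).round(2),np.degrees(np.arctan2(*(w[2]-w[1])[::-1])).round(2))
H,S,V=cv2.split(hsv)
rect(((H>10)&(H<25)&(S>60)&(S<200)&(V>100)).astype('uint8')*255,.045,'chock',(190,180,275,235))
rect(((H>6)&(H<22)&(S>180)).astype('uint8')*255,.09,'orange',(300,195,385,250))
rect(((H>105)&(H<150)&(S>50)).astype('uint8')*255,.03,'rack',(300,195,385,250))
rect(((S<40)&(V>180)).astype('uint8')*255,.045,'valve',(90,195,170,250))
rect(((S<90)&(V<=180)).astype('uint8')*255,.09,'plate',(90,220,170,250))
def crop(im,x0,y0,x1,y1,k): return cv2.resize(im[y0:y1,x0:x1],None,fx=k,fy=k,interpolation=cv2.INTER_CUBIC)
a=cv2.imread('pics/s0.png')
cv2.imwrite('pics/c1.png',np.vstack([np.hstack([crop(b,90,190,170,250,5),crop(b,300,200,380,260,5)]),np.hstack([crop(a,340,200,420,260,5) if 0 else crop(a,345,205,425,280,5)[:300],crop(a,190,120,270,180,5)])]))
E
```

```text
chock 2015.5 px [[196.8000030517578, 219.5], [203.0, 187.1999969482422], [266.70001220703125, 199.5], [260.5, 231.8000030517578]]
[[0.4806, 0.1125], [0.5731, 0.0976], [0.5382, -0.0834], [0.4469, -0.066]] c [0.5097 0.0152] [0.0936 0.1843 0.0929] ang -9.15 -100.9
orange 280.5 px [[307.8999938964844, 209.0], [375.0, 207.60000610351562], [375.1000061035156, 214.0], [308.0, 215.39999389648438]]
[[0.5039, -0.1935], [0.5084, -0.3743], [0.4911, -0.3738], [0.4866, -0.1935]] c [ 0.4975 -0.2838] [0.1809 0.0173 0.1804] ang -88.57 178.32
rack 463.5 px [[311.70001220703125, 227.89999389648438], [359.0, 226.60000610351562], [359.29998779296875, 237.89999389648438], [312.0, 239.1999969482422]]
[[0.46, -0.2101], [0.4642, -0.3429], [0.4326, -0.3425], [0.4284, -0.2103]] c [ 0.4463 -0.2765] [0.1329 0.0316 0.1322] ang -88.18 179.11
valve 999.5 px [[98.5, 222.8000030517578], [100.0, 199.1999969482422], [159.60000610351562, 202.89999389648438], [158.10000610351562, 226.39999389648438]]
[[0.4703, 0.388], [0.5375, 0.3889], [0.5275, 0.2191], [0.4607, 0.2201]] c [0.499 0.304] [0.0671 0.1701 0.0668] ang 0.77 -93.36
plate 1056.5 px [[94.0, 220.0], [161.0, 220.0], [161.0, 243.0], [94.0, 243.0]]
[[0.472, 0.3846], [0.4726, 0.2029], [0.4107, 0.2001], [0.41, 0.3798]] c [0.4413 0.2918] [0.1816 0.062  0.1797] ang -89.79 -177.36
```

View pics/c1.png

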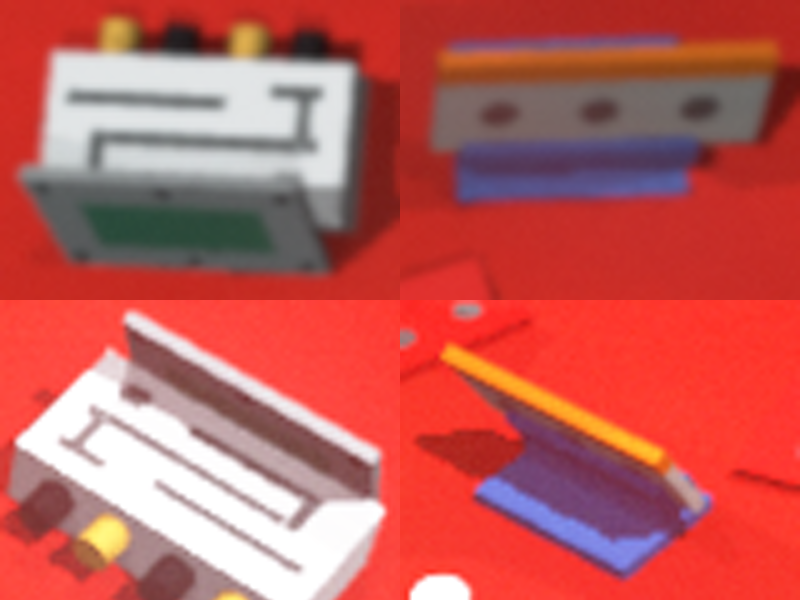

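```bash
cat > m.py <<'E'
from h import *
g={n:cv2.cvtColor(cv2.imread(f),cv2.COLOR_BGR2GRAY) for n,f in(('top','pics/t0.png'),('scene','pics/s0.png'))}
def sub(n,pts,z,lab):
    p=np.array(pts,np.float32).reshape(-1,1,2)
    q=cv2.cornerSubPix(g[n],p.copy(),(3,3),(-1,-1),(3,50,.01)).reshape(-1,2)
    w=np.array([ray(n,*c,z) for c in q])
    print(lab,n,'px',q.round(1).tolist(),'\n  ',w[:,:2].round(4).tolist())
    print('   len',[np.linalg.norm(w[i+1]-w[i]).round(4) for i in range(len(w)-1)],'ang',[np.degrees(np.arctan2(*(w[i+1]-w[i])[1::-1])).round(2) for i in range(len(w)-1)])
    return w
sub('top',[(100.4,200),(161.4,202.4)],.045,'valve far +y,-y')
sub('scene',[(400,256),(348,233),(367,215),(422,247)],.045,'valve far+y far-y near-y near+y')
sub('top',[(204,188),(267,199),(262.4,230.4),(197.8,219.5)],.045,'chock far+y far-y near-y near+y')
sub('scene',[(324.5,203.5+14),(261,196),(283.5,175.4),(324.5,203.5)],.045,'chock ?,far-y near-y near+y')
sub('top',[(106,242.4),(156,244.4)],0,'plate bottom front')
sub('top',[(94.4,223),(150,225.6)],.0912,'plate top back')
sub('top',[(308,210.4),(375.6,208.4)],.0925,'bar top back')
sub('top',[(306.4,230),(372.4,228.4)],.0325,'bar bottom front')
s=monitor.observe();print(Rotation.from_euler('xyz',s['tool_rot']).as_matrix().round(3))
E
python3 m.py
```

```text
valve far +y,-y top px [[100.19999694824219, 199.60000610351562], [160.10000610351562, 202.3000030517578]] 
   [[0.5363, 0.3881], [0.5291, 0.2177]]
   len [np.float64(0.1706)] ang [np.float64(-92.43)]
valve far+y far-y near-y near+y scene px [[400.0, 256.0], [347.3999938964844, 232.89999389648438], [366.70001220703125, 213.8000030517578], [421.6000061035156, 245.6999969482422]] 
   [[0.5104, 0.3631], [0.5297, 0.2165], [0.4364, 0.2197], [0.4444, 0.3903]]
   len [np.float64(0.1479), np.float64(0.0934), np.float64(0.1708)] ang [np.float64(-82.49), np.float64(178.03), np.float64(87.31)]
chock far+y far-y near-y near+y top px [[203.5, 187.5], [266.5, 199.6999969482422], [260.5, 230.0], [196.8000030517578, 218.39999389648438]] 
   [[0.5722, 0.096], [0.5376, -0.0828], [0.4519, -0.0661], [0.4836, 0.1125]]
   len [np.float64(0.1822), np.float64(0.0873), np.float64(0.1814)] ang [np.float64(-100.96), np.float64(168.94), np.float64(79.92)]
chock ?,far-y near-y near+y scene px [[323.5, 216.8000030517578], [260.20001220703125, 197.6999969482422], [283.0, 173.10000610351562], [324.8999938964844, 20
[... 377 characters left out ...]
float64(0.1457)] ang [np.float64(-91.93)]
plate top back top px [[92.30000305175781, 224.8000030517578], [150.6999969482422, 226.39999389648438]] 
   [[0.4587, 0.3876], [0.4549, 0.2297]]
   len [np.float64(0.1579)] ang [np.float64(-91.36)]
bar top back top px [[306.70001220703125, 211.10000610351562], [375.6000061035156, 208.39999389648438]] 
   [[0.4978, -0.1898], [0.5059, -0.3752]]
   len [np.float64(0.1856)] ang [np.float64(-87.52)]
bar bottom front top px [[306.5, 230.1999969482422], [370.3999938964844, 227.3000030517578]] 
   [[0.4532, -0.1952], [0.462, -0.3743]]
   len [np.float64(0.1794)] ang [np.float64(-87.17)]
[[-0.001  0.41  -0.912]
 [ 0.001 -0.912 -0.41 ]
 [-1.    -0.001  0.   ]]
```

```bash
cat >> h.py <<'E'
R0=np.array([[0,1,0],[0,0,-1],[-1,0,0]],float)
def tool(psi,th): return Rotation.from_euler('z',psi,degrees=True).as_matrix()@Rotation.from_euler('y',th,degrees=True).as_matrix()@R0
def plan(wps,dec=2):
    """wps: list of (pos,R,nrows|None); prints rows"""
    s=monitor.observe(); p=np.array(s['position']); R=Rotation.from_euler('xyz',s['tool_rot']).as_matrix()
    D=[];W=[]
    for (P,Q,n) in wps:
        P=np.array(P); v=Rotation.from_matrix(R.T@Q).as_rotvec()
        if n is None: n=int(np.ceil(max(np.linalg.norm(P-p)/.03,np.degrees(np.linalg.norm(v))/6,1)))
        for i in range(n):
            D.append((R.T@(P-p)/n/.03).round(dec).tolist() if 0 else None)
            Ri=R@Rotation.from_rotvec(v*i/n).as_matrix()
            D[-1]=(Ri.T@(P-p)/n/.03).round(dec).tolist(); W.append((np.degrees(v)/n/6).round(dec).tolist())
        p,R=P,Q
    for k in range(0,len(D),10): print('{"delta_pos":',D[k:k+10],', "rotation":',W[k:k+10],'}',len(D[k:k+10]))
def err(P,Q):
    s=monitor.observe(); R=Rotation.from_euler('xyz',s['tool_rot']).as_matrix()
    print('t',s['clock'],'p',s['position'].round(4),'err mm',((s['position']-P)*1e3).round(1),'rot',np.degrees(Rotation.from_matrix(R.T@Q).as_rotvec()).round(2),'F',s['force'].round(1),'w',round(s['grip_width'],4),'q',s['qpos'].round(2))
def tcp(g,R): return np.array(g)+.005*R[:,0]   # grasp point -> TCP
E
cat > poses.py <<'E'
from h import *
VY,CY,BY=-2.5,-10.4,2.4
def frame(y): a=np.radians(y); return np.array([np.cos(a),np.sin(a),0]),np.array([-np.sin(a),np.cos(a),0])
def lean(y,th): return np.cos(np.radians(th))*np.array([0,0,1])+np.sin(np.radians(th))*frame(y)[0]
Z=np.array([0,0,1.])
FV=np.array([.4416,.306,0]); FC=np.array([.4677,.023,0])
PO=np.array([.420,.306,0]); RP=tool(VY,22); gP=PO+lean(VY,22)*.088
BO=np.array([.4615,-.2845,.031]); RB=tool(BY,30); gB=BO+lean(BY,30)*.062
E
python3 - <<'E'
from poses import *
print(gP,gB)
h=tcp(gP+lean(VY,22)*.07,RP)
plan([([.5,-.25,.26],tool(0,0),10),([.5,.2,.24],tool(-2.5,10),15),(h,RP,5)])
E
```

```text
[0.452934   0.30456207 0.08159218] [ 0.49247281 -0.28320185  0.08469358]
{"delta_pos": [[-0.05, -0.64, -1.18], [-0.05, -0.5, -1.24], [-0.05, -0.35, -1.29], [-0.05, -0.2, -1.32], [-0.05, -0.05, -1.34], [-0.05, 0.1, -1.34], [-0.05, 0.26, -1.32], [-0.05, 0.4, -1.28], [-0.05, 0.55, -1.22], [-0.05, 0.68, -1.15]] , "rotation": [[-1.1, -0.0, 0.0], [-1.1, -0.0, 0.0], [-1.1, -0.0, 0.0], [-1.1, -0.0, 0.0], [-1.1, -0.0, 0.0], [-1.1, -0.0, 0.0], [-1.1, -0.0, 0.0], [-1.1, -0.0, 0.0], [-1.1, -0.0, 0.0], [-1.1, -0.0, 0.0]] } 10
{"delta_pos": [[0.04, 0.0, -1.0], [0.04, -0.0, -1.0], [0.05, -0.0, -1.0], [0.05, -0.01, -1.0], [0.05, -0.01, -1.0], [0.05, -0.01, -1.0], [0.05, -0.01, -1.0], [0.05, -0.02, -1.0], [0.05, -0.02, -1.0], [0.05, -0.02, -1.0]] , "rotation": [[0.03, 0.0, -0.11], [0.03, 0.0, -0.11], [0.03, 0.0, -0.11], [0.03, 0.0, -0.11], [0.03, 0.0, -0.11], [0.03, 0.0, -0.11], [0.03, 0.0, -0.11], [0.03, 0.0, -0.11], [0.03, 0.0, -0.11], [0.03, 0.0, -0.11]] } 10
{"delta_pos": [[0.05, -0.02, -1.0], [0.05, -0.03, -1.0], [0.05, -0.03, -1.0], [0.05, -0.03, -1.0], [0.05, -0.03, -1.0], [0.68, -0.07, -0.68], [0.68, -0.04, -0.68], [0.68, -0.01, -0.68], [0.68, 0.02, -0.68], [0.68, 0.05, -0.68]] , "rotation": [[0.03, 0.0, -0.11], [0.03, 0.0, -0.11], [0.03, 0.0, -0.11], [0.03, 0.0, -0.11], [0.03, 0.0, -0.11], [0.0, -0.0, -0.4], [0.0, -0.0, -0.4], [0.0, -0.0, -0.4], [0.0, -0.0, -0.4], [0.0, -0.0, -0.4]] } 10
```

>>> arm_command --delta_pos '[[-0.1,-0.5,-0.85],[-0.1,-0.35,-0.9],[-0.1,-0.2,-0.95],[-0.1,-0.1,-0.95],[-0.1,0,-1],[-0.1,0.1,-1],[-0.1,0.2,-0.95],[-0.1,0.3,-0.95],[0,0.4,-0.9],[0,0.5,-0.85]]' --rotation '[[-1,0,0],[-1,0,0],[-1,0,0],[-1,0,0],[-1,0,0],[-1,0,0],[-1,0,0],[-1,0,0],[-1,0,0],[-1,0,0]]' --gripper 0.3 --grip_force 40

```text
clock: 1.1
position: [0.4477, -0.3375, 0.2666]
tool_rot: [-2.008, 1.564, 2.637]
force: [-0.1, -0.0, 0.1]
grip_width: 0.0301
```

Run:
```python
from poses import *
err([.5,-.25,.26],tool(0,0))
h=tcp(gP+lean(VY,22)*.07,RP)
plan([([.5,.15,.24],tool(-2.5,5),None),(h,RP,None)])
```

```text
t 1.1 p [ 0.4477 -0.3375  0.2666] err mm [-52.3 -87.5   6.6] rot [-3.89 -0.17  0.34] F [-0.1 -0.   0.1] w 0.0301 q [ 0.81  0.42 -0.36  1.73  0.17  1.03  0.32]
{"delta_pos": [[0.05, 0.04, -0.96], [0.05, 0.04, -0.96], [0.05, 0.04, -0.96], [0.05, 0.04, -0.96], [0.05, 0.04, -0.96], [0.05, 0.05, -0.96], [0.05, 0.05, -0.96], [0.05, 0.05, -0.96], [0.05, 0.05, -0.96], [0.05, 0.05, -0.96]] , "rotation": [[-0.01, -0.0, -0.05], [-0.01, -0.0, -0.05], [-0.01, -0.0, -0.05], [-0.01, -0.0, -0.05], [-0.01, -0.0, -0.05], [-0.01, -0.0, -0.05], [-0.01, -0.0, -0.05], [-0.01, -0.0, -0.05], [-0.01, -0.0, -0.05], [-0.01, -0.0, -0.05]] } 10
{"delta_pos": [[0.05, 0.05, -0.96], [0.05, 0.06, -0.96], [0.05, 0.06, -0.96], [0.05, 0.06, -0.96], [0.05, 0.06, -0.96], [0.05, 0.06, -0.96], [0.05, 0.06, -0.96], [0.48, -0.1, -0.73], [0.48, -0.08, -0.73], [0.48, -0.06, -0.73]] , "rotation": [[-0.01, -0.0, -0.05], [-0.01, -0.0, -0.05], [-0.01, -0.0, -0.05], [-0.01, -0.0, -0.05], [-0.01, -0.0, -0.05], [-0.01, -0.0, -0.05], [-0.01, -0.0, -0.05], [0.0, 0.0, -0.4], [0.0, 0.0, -0.4], [0.0, 0.0, -0.4]] } 10
{"delta_pos": [[0.49, -0.04, -0.73], [0.49, -0.02, -0.73], [0.49, 0.0, -0.73], [0.49, 0.02, -0.73]] , "rotation": [[0.0, 0.0, -0.4], [0.0, 0.0, -0.4], [0.0, 0.0, -0.4], [0.0, 0.0, -0.4]] } 4
```

>>> arm_command --delta_pos '[[0,0.1,-1],[0,0.1,-1],[0,0.1,-1],[0,0.1,-1],[0,0.1,-1],[0,0.1,-1],[0,0.1,-1],[0,0.1,-1],[0,0.1,-1],[0,0,-1]]' --rotation '[[0,0,0],[0,0,0],[0,0,0],[0,0,0],[0,0,0],[0,0,0],[0,0,0],[0,0,0],[0,0,0],[0,0,0]]'

```text
clock: 2.1
position: [0.4946, -0.0277, 0.2655]
tool_rot: [-2.018, 1.561, 2.631]
force: [0.4, 0.3, 0.4]
grip_width: 0.0296
```

>>> arm_command --delta_pos '[[0,0,-1],[0,0,-1],[0,0,-1],[0,0,-1],[0,0,-1],[0,0,-1],[0.1,0,-1],[0.1,0,-1],[0.1,0,-0.5],[0,0,0]]' --rotation '[[0,0,-0.2],[0,0,-0.2],[0,0,-0.3],[0,0,-0.4],[0,0,-0.4],[0,0,-0.5],[0,0,-0.5],[0,0,-0.5],[0,0,-0.4],[0,0,0]]'

```text
clock: 3.1
position: [0.5054, 0.2407, 0.2554]
tool_rot: [-1.576, 1.187, 3.078]
force: [-0.5, -0.3, -1.0]
grip_width: 0.0301
```

Run:
```python
from poses import *
h=tcp(gP+lean(VY,22)*.07,RP)
err(h,RP)
plan([(h,RP,None),(tcp(gP,RP),RP,4)])
```

```text
t 3.1 p [0.5054 0.2407 0.2554] err mm [ 28.2 -62.8 113.5] rot [-0.79 -0.44 -0.01] F [-0.5 -0.3 -1. ] w 0.0301 q [-0.1   0.65 -0.56  1.48  0.09  1.4  -0.7 ]
{"delta_pos": [[0.78, 0.09, -0.41], [0.78, 0.09, -0.41], [0.78, 0.09, -0.41], [0.78, 0.09, -0.41], [0.78, 0.09, -0.41], [0.58, -0.0, -0.0], [0.58, -0.0, -0.0], [0.58, -0.0, -0.0], [0.58, -0.0, -0.0]] , "rotation": [[-0.03, -0.01, -0.0], [-0.03, -0.01, -0.0], [-0.03, -0.01, -0.0], [-0.03, -0.01, -0.0], [-0.03, -0.01, -0.0], [0.0, 0.0, 0.0], [0.0, 0.0, 0.0], [0.0, 0.0, 0.0], [0.0, 0.0, 0.0]] } 9
```

>>> arm_command --delta_pos '[[0.8,0.1,-0.4],[0.8,0.1,-0.4],[0.8,0.1,-0.4],[0.8,0.1,-0.4],[0.8,0.1,-0.4],[0.4,0,-0.2],[0,0,0]]' --rotation '[[0,0,0],[0,0,0],[0,0,0],[0,0,0],[0,0,0],[0,0,0],[0,0,0]]'

```text
clock: 3.8
position: [0.4746, 0.3063, 0.1232]
tool_rot: [-1.572, 1.194, 3.078]
force: [-0.5, -0.4, 0.5]
grip_width: 0.0298
```

Run:
```python
from poses import *
h=tcp(gP+lean(VY,22)*.07,RP)
err(h,RP)
plan([(tcp(gP,RP),RP,4)])
b=grab('top','t1.png');a=grab('scene','s1.png')
c=lambda im,x0,y0:cv2.resize(im[y0:y0+90,x0:x0+100],None,fx=4,fy=4,interpolation=2)
cv2.imwrite('pics/c2.png',np.hstack([c(b,80,175),c(a,335,190)]))
```

```text
t 3.8 p [0.4746 0.3063 0.1232] err mm [ -2.7   2.8 -18.7] rot [-1.   -0.42 -0.4 ] F [-0.5 -0.4  0.5] w 0.0298 q [-0.22  0.8  -0.54  1.58  0.14  1.13 -0.81]
{"delta_pos": [[0.43, -0.04, 0.03], [0.43, -0.04, 0.02], [0.43, -0.04, 0.02], [0.43, -0.04, 0.02]] , "rotation": [[-0.04, -0.02, -0.02], [-0.04, -0.02, -0.02], [-0.04, -0.02, -0.02], [-0.04, -0.02, -0.02]] } 4
```

View pics/c2.png

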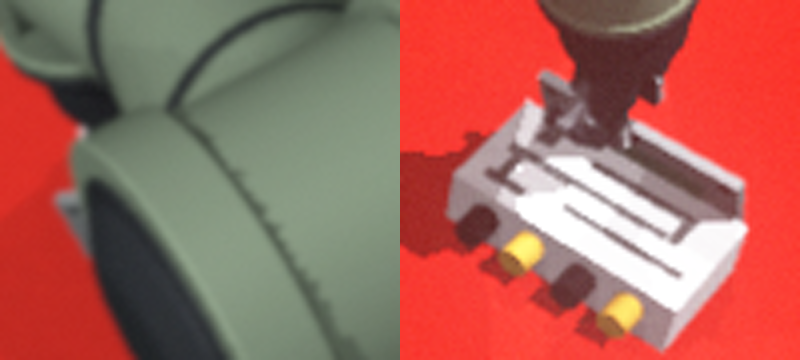

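>>> arm_command --delta_pos '[[0.45,0,0],[0.45,0,0],[0.45,0,0],[0.4,0,0],[0.1,0,0],[0,0,0]]' --rotation '[[-0.1,-0.1,-0.1],[-0.1,0,0],[0,0,0],[0,0,0],[0,0,0],[0,0,0]]'

```text
clock: 4.5
position: [0.4553, 0.305, 0.0707]
tool_rot: [-1.569, 1.187, 3.102]
force: [-0.9, 0.2, -0.3]
grip_width: 0.0295
```

Run:
```python
from poses import *
err(tcp(gP,RP),RP)
a=grab('scene','s2.png')
cv2.imwrite('pics/c3.png',cv2.resize(a[190:290,340:440],None,fx=5,fy=5,interpolation=2))
```

```text
t 4.5 p [0.4553 0.305  0.0707] err mm [ 4.2  0.4 -6.3] rot [ 0.12  0.09 -0.03] F [-0.9  0.2 -0.3] w 0.0295 q [-0.24  0.85 -0.53  1.64  0.17  1.03 -0.81]
```

View pics/c3.png

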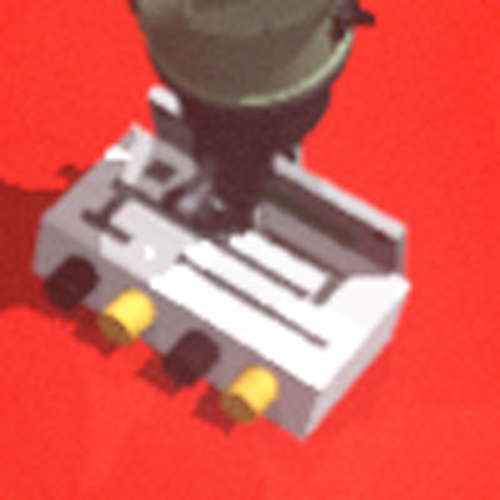

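>>> arm_command --delta_pos '[[-0.15,-0.2,0],[0,0,0]]' --rotation '[[0,0,0],[0,0,0]]'

```text
clock: 4.75
position: [0.4516, 0.3055, 0.0784]
tool_rot: [-1.571, 1.188, 3.1]
force: [-0.8, 1.1, 0.4]
grip_width: 0.0299
```

>>> arm_command --delta_pos '[[0,0,0],[0,0,0],[0,0,0],[0,0,0],[0,0,0]]' --rotation '[[0,0,0],[0,0,0],[0,0,0],[0,0,0],[0,0,0]]' --gripper 1

```text
clock: 5.25
position: [0.452, 0.3057, 0.0793]
tool_rot: [-1.572, 1.189, 3.099]
force: [-0.6, 0.7, -1.0]
grip_width: 0.0072
```

Run:
```python
from poses import *
err(tcp(gP,RP),RP)
```

```text
t 5.25 p [0.452  0.3057 0.0793] err mm [0.9 1.1 2.4] rot [ 0.12  0.02 -0.14] F [-0.6  0.7 -1. ] w 0.0072 q [-0.24  0.84 -0.53  1.65  0.16  1.04 -0.82]
```

```bash
cat >> poses.py <<'E'
RC=tool(CY,22); TC=FC+.009*frame(CY)[0]+.080*Z
E
python3 - <<'E'
from poses import *
p=monitor.observe()['position']
plan([(p+lean(VY,22)*.05+.04*Z,RP,5),(TC+[0,.02,.09],RC,12),(TC+.03*Z,RC,3)],1)
E
```

```text
{"delta_pos": [[-0.6, -0.1, -0.0], [-0.6, -0.1, -0.0], [-0.6, -0.1, -0.0], [-0.6, -0.1, -0.0], [-0.6, -0.1, -0.0], [-0.0, 0.0, 0.7], [-0.0, 0.0, 0.7], [-0.0, 0.1, 0.7], [-0.0, 0.1, 0.7], [-0.0, 0.1, 0.7]] , "rotation": [[0.0, 0.0, -0.0], [0.0, 0.0, -0.0], [0.0, 0.0, -0.0], [0.0, 0.0, -0.0], [0.0, 0.0, -0.0], [0.1, 0.0, -0.0], [0.1, 0.0, -0.0], [0.1, 0.0, -0.0], [0.1, 0.0, -0.0], [0.1, 0.0, -0.0]] } 10
{"delta_pos": [[-0.0, 0.1, 0.7], [-0.0, 0.1, 0.7], [-0.1, 0.1, 0.7], [-0.1, 0.1, 0.7], [-0.1, 0.1, 0.7], [-0.1, 0.1, 0.7], [-0.1, 0.1, 0.7], [0.6, 0.3, 0.2], [0.6, 0.3, 0.2], [0.6, 0.3, 0.2]] , "rotation": [[0.1, 0.0, -0.0], [0.1, 0.0, -0.0], [0.1, 0.0, -0.0], [0.1, 0.0, -0.0], [0.1, 0.0, -0.0], [0.1, 0.0, -0.0], [0.1, 0.0, -0.0], [0.0, 0.0, 0.0], [0.0, 0.0, 0.0], [0.0, 0.0, 0.0]] } 10
```

>>> arm_command --delta_pos '[[-0.4,0,0],[-0.6,-0.1,0],[-0.6,-0.1,0],[-0.6,-0.1,0],[-0.6,-0.1,0],[-0.2,0,0.7],[0,0,0.7],[0,0.1,0.7],[0,0.1,0.7],[0,0.1,0.7]]' --rotation '[[0,0,0],[0,0,0],[0,0,0],[0,0,0],[0,0,0],[0.1,0,0],[0.1,0,0],[0.1,0,0],[0.1,0,0],[0.1,0,0]]'

```text
clock: 6.25
position: [0.4787, 0.1954, 0.1721]
tool_rot: [-1.522, 1.192, 3.097]
force: [-0.0, 0.1, -2.9]
grip_width: 0.0073
```

>>> arm_command --delta_pos '[[0,0.1,0.7],[0,0.1,0.7],[0,0.1,0.7],[0,0.1,0.7],[0,0,0.7],[0,0,0.6],[0,0,0.3],[0,0,0]]' --rotation '[[0.1,0,0],[0.1,0,0],[0.1,0,0],[0.2,0,0],[0.2,0,0],[0.1,0,0],[0,0,0],[0,0,0]]'

```text
clock: 7.05
position: [0.4715, 0.0488, 0.1718]
tool_rot: [-1.426, 1.19, 3.097]
force: [0.8, 0.5, -2.8]
grip_width: 0.0075
```

Run:
```python
from poses import *
err(TC,RC)
plan([(TC+.03*Z,RC,None)])
```

```text
t 7.05 p [0.4715 0.0488 0.1718] err mm [-5.1 27.4 91.8] rot [-1.06  2.89 -0.4 ] F [ 0.8  0.5 -2.8] w 0.0075 q [ 0.15  0.62 -0.47  1.76  0.16  1.19 -0.57]
{"delta_pos": [[0.61, 0.36, 0.25], [0.61, 0.36, 0.26], [0.6, 0.36, 0.28]] , "rotation": [[-0.06, 0.16, -0.02], [-0.06, 0.16, -0.02], [-0.06, 0.16, -0.02]] } 3
```

>>> arm_command --delta_pos '[[0.6,0.35,0.3],[0.6,0.35,0.3],[0.5,0.3,0.3],[0,0,0]]' --rotation '[[-0.1,0.2,0],[-0.1,0.2,0],[0,0.1,-0.1],[0,0,0]]'

```text
clock: 7.45
position: [0.4765, 0.0216, 0.1133]
tool_rot: [-1.593, 1.185, 2.946]
force: [-0.4, 0.6, -2.8]
grip_width: 0.0071
```

Run:
```python
from poses import *
err(TC,RC)
plan([(TC+.004*Z,RC,3),(TC,RC,1)])
```

```text
t 7.45 p [0.4765 0.0216 0.1133] err mm [-0.1  0.3 33.3] rot [ 0.53 -0.3   0.08] F [-0.4  0.6 -2.8] w 0.0071 q [ 0.22  0.71 -0.47  1.79  0.17  1.08 -0.48]
{"delta_pos": [[0.3, 0.12, 0.01], [0.3, 0.12, 0.0], [0.3, 0.12, 0.0], [0.12, 0.05, 0.0]] , "rotation": [[0.03, -0.02, 0.0], [0.03, -0.02, 0.0], [0.03, -0.02, 0.0], [0.0, 0.0, 0.0]] } 4
```

>>> arm_command --delta_pos '[[0.3,0.12,0],[0.3,0.12,0],[0.25,0.1,0],[0,0,0],[0,0,0]]' --rotation '[[0,0,0],[0,0,0],[0,0,0],[0,0,0],[0,0,0]]'

```text
clock: 7.95
position: [0.477, 0.0261, 0.0854]
tool_rot: [-1.598, 1.187, 2.947]
force: [-0.6, 0.6, -3.1]
grip_width: 0.0071
```

Run:
```python
from poses import *
err(TC,RC)
a=grab('scene','s3.png')
cv2.imwrite('pics/c4.png',cv2.resize(a[130:250,240:360],None,fx=5,fy=5,interpolation=2))
```

```text
t 7.95 p [0.477  0.0261 0.0854] err mm [0.5 4.7 5.4] rot [ 0.82 -0.29 -0.04] F [-0.6  0.6 -3.1] w 0.0071 q [ 0.21  0.75 -0.46  1.8   0.19  1.02 -0.49]
```

View pics/c4.png

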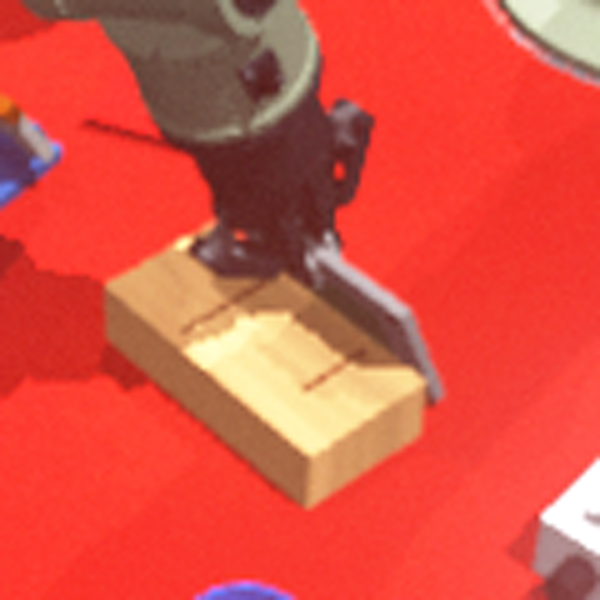

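>>> arm_command --delta_pos '[[0.1,0.04,0.05],[0.06,0.03,0.05],[0,0,0]]' --rotation '[[0.1,0,0],[0,0,0],[0,0,0]]'

```text
clock: 8.3
position: [0.4771, 0.0229, 0.0804]
tool_rot: [-1.586, 1.189, 2.946]
force: [0.1, -1.0, -4.5]
grip_width: 0.0075
```

Run:
```python
from poses import *
err(TC,RC)
```

```text
t 8.3 p [0.4771 0.0229 0.0804] err mm [0.5 1.5 0.4] rot [ 0.16 -0.29 -0.11] F [ 0.1 -1.  -4.5] w 0.0075 q [ 0.21  0.76 -0.45  1.8   0.2   1.01 -0.5 ]
```

>>> arm_command --delta_pos '[[0.05,0.02,0],[0,0,0]]' --rotation '[[0,0,0],[0,0,0]]'

```text
clock: 8.5
position: [0.4773, 0.0231, 0.0793]
tool_rot: [-1.587, 1.189, 2.945]
force: [-1.4, 0.2, -0.2]
grip_width: 0.0073
```

>>> arm_command --delta_pos '[[0,0,0],[0,0,0],[0,0,0],[0,0,0]]' --rotation '[[0,0,0],[0,0,0],[0,0,0],[0,0,0]]' --gripper 0.4

```text
clock: 8.9
position: [0.4775, 0.0231, 0.0796]
tool_rot: [-1.588, 1.19, 2.945]
force: [0.8, -0.3, 0.6]
grip_width: 0.0257
```

>>> arm_command --delta_pos '[[-0.3,0,0],[-0.5,0,0],[-0.8,0,0],[-0.8,0,0],[-0.8,0,0],[-0.8,0,0.2],[-0.6,0,0.6],[-0.3,0,0.9]]' --rotation '[[0,0,0],[0,0,0],[0,0,0],[0,0,0],[0,0,0],[0,0,0],[0,0,0],[0,0,0]]'

```text
clock: 9.7
position: [0.5245, -0.0359, 0.2247]
tool_rot: [-1.595, 1.189, 2.944]
force: [0.1, 0.0, -0.8]
grip_width: 0.0257
```

Run:
```python
from poses import *
h=tcp(gB+lean(BY,30)*.07,RB)
err(h,RB)
plan([(h,RB,None)],1)
```

```text
t 9.7 p [ 0.5245 -0.0359  0.2247] err mm [ -0.4 245.9  83.8] rot [-10.98  -5.92  -8.15] F [ 0.1  0.  -0.8] w 0.0257 q [ 0.3   0.63 -0.46  1.58  0.15  1.36 -0.36]
{"delta_pos": [[0.2, 0.3, 0.9], [0.2, 0.2, 0.9], [0.2, 0.2, 0.9], [0.2, 0.2, 0.9], [0.2, 0.2, 0.9], [0.3, 0.2, 0.9], [0.3, 0.2, 0.9], [0.3, 0.2, 0.9], [0.3, 0.1, 0.9]] , "rotation": [[-0.2, -0.1, -0.2], [-0.2, -0.1, -0.2], [-0.2, -0.1, -0.2], [-0.2, -0.1, -0.2], [-0.2, -0.1, -0.2], [-0.2, -0.1, -0.2], [-0.2, -0.1, -0.2], [-0.2, -0.1, -0.2], [-0.2, -0.1, -0.2]] } 9
```

>>> arm_command --delta_pos '[[0,0.3,0.9],[0,0.2,0.9],[0,0.2,0.9],[0,0.2,0.9],[0.1,0.2,0.9],[0.2,0.2,0.9],[0.3,0.2,0.9],[0.5,0.2,0.9],[0.5,0.1,0.6],[0,0,0]]' --rotation '[[-0.2,-0.1,-0.2],[-0.2,-0.1,-0.2],[-0.2,-0.1,-0.2],[-0.2,-0.1,-0.2],[-0.2,-0.1,-0.2],[-0.2,-0.1,-0.2],[-0.2,-0.1,-0.2],[-0.2,-0.1,-0.2],[-0.2,-0.1,0],[0,0,0]]'

```text
clock: 10.7
position: [0.5307, -0.286, 0.1648]
tool_rot: [-1.591, 1.023, -3.12]
force: [-0.1, 0.3, -0.7]
grip_width: 0.0255
```

Run:
```python
from poses import *
h=tcp(gB+lean(BY,30)*.05,RB)
err(h,RB)
plan([(h,RB,None)],2)
b=grab('top','t4.png');a=grab('scene','s4.png')
cv2.imwrite('pics/c5.png',np.hstack([cv2.resize(b[170:260,180:300],None,fx=3.3,fy=3.3,interpolation=2),cv2.resize(a[130:220,240:360],None,fx=3.3,fy=3.3,interpolation=2)]))
```

```text
t 10.7 p [ 0.5307 -0.286   0.1648] err mm [15.8 -3.7 41.1] rot [ 0.15 -0.62  1.37] F [-0.1  0.3 -0.7] w 0.0255 q [ 0.51  0.87 -0.37  1.3   0.39  1.57  0.11]
{"delta_pos": [[0.72, 0.13, -0.06], [0.72, 0.13, -0.07]] , "rotation": [[0.01, -0.05, 0.11], [0.01, -0.05, 0.11]] } 2
```

View pics/c5.png

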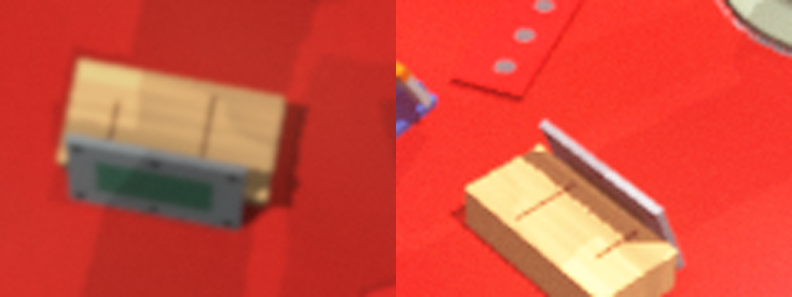

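```bash
sed -i 's/lean(BY,30)\*.062/lean(BY,30)*.071/' poses.py
python3 - <<'E'
from poses import *
plan([(tcp(gB+lean(BY,30)*.03,RB),RB,None)],2)
E
```

```text
{"delta_pos": [[0.94, 0.13, -0.02], [0.94, 0.12, -0.03]] , "rotation": [[0.02, -0.05, 0.1], [0.02, -0.05, 0.1]] } 2
```

>>> arm_command --delta_pos '[[0.6,0.1,0],[0.7,0.1,0],[0.2,0,-0.1],[0,0,0]]' --rotation '[[0,-0.1,0.1],[0,-0.1,0.1],[0,0,0],[0,0,0]]' --gripper 0.25

```text
clock: 11.2
position: [0.5174, -0.2763, 0.1284]
tool_rot: [-1.557, 1.054, -3.077]
force: [-0.7, 0.3, -0.1]
grip_width: 0.0323
```

Run:
```python
from poses import *
err(tcp(gB,RB),RB)
plan([(tcp(gB,RB),RB,3)],2)
a=grab('scene','s5.png')
cv2.imwrite('pics/c6.png',cv2.resize(a[100:190,175:275],None,fx=6,fy=6,interpolation=2))
```

```text
t 11.2 p [ 0.5174 -0.2763  0.1284] err mm [22.9  6.8 40.3] rot [ 0.33  0.64 -0.4 ] F [-0.7  0.3 -0.1] w 0.0323 q [ 0.51  0.87 -0.37  1.4   0.41  1.45  0.08]
{"delta_pos": [[0.52, -0.0, 0.06], [0.52, -0.0, 0.06], [0.52, -0.0, 0.06]] , "rotation": [[0.02, 0.04, -0.02], [0.02, 0.04, -0.02], [0.02, 0.04, -0.02]] } 3
```

View pics/c6.png

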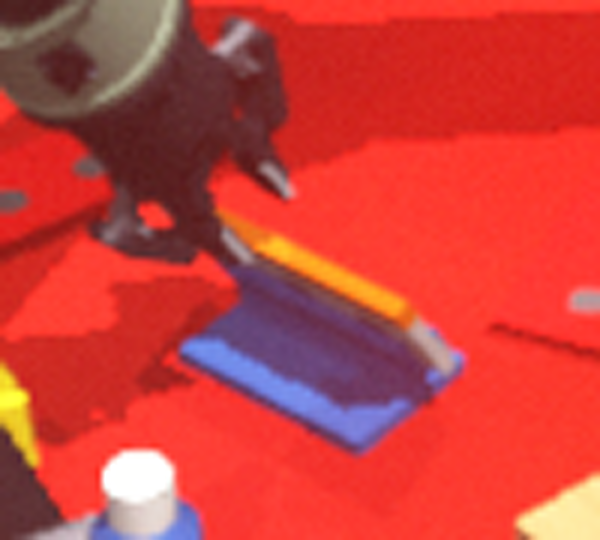

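Run:
```python
from poses import *
s=monitor.observe(); R=Rotation.from_euler('xyz',s['tool_rot']).as_matrix();p=s['position']
f=lambda q:((proj('scene',q)-[175,100])*6).round(0)
for y in(-.016,.016): print('tip',y,f(p+.014*R[:,0]+y*R[:,1]), f(p+.007*R[:,0]+y*R[:,1]))
L=frame(BY)[1]
for k in(-.09,0,.09): print('top',k,f(BO+lean(BY,30)*.075+k*L))
```

```text
tip -0.016 [274. 196.] [269. 190.]
tip 0.016 [241. 248.] [235. 242.]
top -0.09 [142. 176.]
top 0 [268. 238.]
top 0.09 [401. 304.]
```

>>> arm_command --delta_pos '[[0.45,0,0.1],[0.45,0,0.1],[0.4,0,0],[0.15,0,0],[0,0,0]]' --rotation '[[0,0.05,0],[0,0.05,0],[0,0,0],[0,0,0],[0,0,0]]'

```text
clock: 11.75
position: [0.4958, -0.2845, 0.0892]
tool_rot: [-1.575, 1.056, -3.1]
force: [-0.5, 0.3, 0.0]
grip_width: 0.0321
```

Run:
```python
from poses import *
err(tcp(gB,RB),RB)
plan([(tcp(gB,RB),RB,1)],2)
```

```text
t 11.75 p [ 0.4958 -0.2845  0.0892] err mm [ 1.3 -1.4  1. ] rot [ 0.26 -0.   -0.5 ] F [-0.5  0.3  0. ] w 0.0321 q [ 0.54  0.9  -0.37  1.46  0.42  1.36  0.07]
{"delta_pos": [[0.05, -0.02, -0.05]] , "rotation": [[0.04, -0.0, -0.08]] } 1
```

>>> arm_command --delta_pos '[[0,0,0],[0,0,0],[0,0,0],[0,0,0],[0,0,0]]' --rotation '[[0,0,0],[0,0,0],[0,0,0],[0,0,0],[0,0,0]]' --gripper 1 --grip_force 60

```text
clock: 12.25
position: [0.4958, -0.2845, 0.0894]
tool_rot: [-1.575, 1.055, -3.1]
force: [-2.7, 0.1, -2.2]
grip_width: 0.0088
```

Run:
```python
from poses import *
err(tcp(gB,RB),RB)
p=monitor.observe()['position'];R=Rotation.from_euler('xyz',monitor.observe()['tool_rot']).as_matrix()
h=np.array([.45,.23,.2]) ; RV=tool(VY,0)
plan([(p-R[:,0]*.06,R,3),([.48,-.2,.22],tool(0,15),None),(h,RV,None)],1)
```

```text
t 12.25 p [ 0.4958 -0.2845  0.0894] err mm [ 1.3 -1.4  1.3] rot [ 0.25  0.   -0.47] F [-2.7  0.1 -2.2] w 0.0088 q [ 0.54  0.9  -0.37  1.46  0.42  1.36  0.07]
{"delta_pos": [[-0.7, -0.0, -0.0], [-0.7, -0.0, -0.0], [-0.7, -0.0, -0.0], [-0.3, -0.5, -0.6], [-0.3, -0.5, -0.6], [-0.4, -0.5, -0.6], [-0.4, -0.5, -0.6], [-0.4, -0.4, -0.6], [0.1, -0.1, -1.0], [0.1, -0.1, -1.0]] , "rotation": [[0.0, 0.0, 0.0], [0.0, 0.0, 0.0], [0.0, 0.0, 0.0], [0.1, 0.0, 0.5], [0.1, 0.0, 0.5], [0.1, 0.0, 0.5], [0.1, 0.0, 0.5], [0.1, 0.0, 0.5], [0.0, 0.0, 0.2], [0.0, 0.0, 0.2]] } 10
{"delta_pos": [[0.1, -0.1, -1.0], [0.1, -0.1, -1.0], [0.1, -0.1, -1.0], [0.1, -0.1, -1.0], [0.1, -0.1, -1.0], [0.1, -0.1, -1.0], [0.1, -0.1, -1.0], [0.1, -0.1, -1.0], [0.1, -0.1, -1.0], [0.1, -0.1, -1.0]] , "rotation": [[0.0, 0.0, 0.2], [0.0, 0.0, 0.2], [0.0, 0.0, 0.2], [0.0, 0.0, 0.2], [0.0, 0.0, 0.2], [0.0, 0.0, 0.2], [0.0, 0.0, 0.2], [0.0, 0.0, 0.2], [0.0, 0.0, 0.2], [0.0, 0.0, 0.2]] } 10
{"delta_pos": [[0.0, -0.1, -1.0], [0.0, -0.1, -1.0], [0.0, -0.1, -1.0]] , "rotation": [[0.0, 0.0, 0.2], [0.0, 0.0, 0.2], [0.0, 0.0, 0.2]] } 3
```

>>> arm_command --delta_pos '[[-0.2,0,0],[-0.4,0,0],[-0.5,0,0],[-0.6,0,0],[-0.8,0,0],[-0.8,0,0],[-0.8,-0.4,0],[-0.8,-0.4,-0.2],[-0.4,-0.4,-0.4]]' --rotation '[[0,0,0],[0,0,0],[0,0,0],[0,0,0],[0,0,0],[0,0,0.2],[0,0,0.4],[0,0,0.5],[0,0,0.5]]'

```text
clock: 13.15
position: [0.545, -0.2625, 0.2542]
tool_rot: [-1.586, 1.232, -3.107]
force: [-0.3, 0.4, -2.7]
grip_width: 0.0084
```

Run:
```python
from poses import *
h=np.array([.45,.25,.23]) ; RV=tool(VY,0)
err(h,RV)
plan([([.46,-.1,.24],tool(0,8),None),(h,RV,None)],1)
```

```text
t 13.15 p [ 0.545  -0.2625  0.2542] err mm [  95.  -512.5   24.2] rot [ 5.3   0.61 19.41] F [-0.3  0.4 -2.7] w 0.0084 q [ 0.55  0.68 -0.43  1.37  0.33  1.49  0.12]
{"delta_pos": [[0.2, -0.3, -0.8], [0.2, -0.3, -0.8], [0.2, -0.3, -0.8], [0.2, -0.4, -0.8], [0.2, -0.4, -0.8], [0.1, -0.4, -0.8], [0.1, -0.4, -0.8], [0.0, -0.0, -1.0], [0.0, -0.0, -1.0], [0.0, -0.0, -1.0]] , "rotation": [[0.1, 0.0, 0.3], [0.1, 0.0, 0.3], [0.1, 0.0, 0.3], [0.1, 0.0, 0.3], [0.1, 0.0, 0.3], [0.1, 0.0, 0.3], [0.1, 0.0, 0.3], [0.0, 0.0, 0.1], [0.0, 0.0, 0.1], [0.0, 0.0, 0.1]] } 10
{"delta_pos": [[0.0, -0.0, -1.0], [0.0, -0.0, -1.0], [0.0, -0.0, -1.0], [0.0, -0.0, -1.0], [0.0, -0.1, -1.0], [0.0, -0.1, -1.0], [0.0, -0.1, -1.0], [0.0, -0.1, -1.0], [0.0, -0.1, -1.0]] , "rotation": [[0.0, 0.0, 0.1], [0.0, 0.0, 0.1], [0.0, 0.0, 0.1], [0.0, 0.0, 0.1], [0.0, 0.0, 0.1], [0.0, 0.0, 0.1], [0.0, 0.0, 0.1], [0.0, 0.0, 0.1], [0.0, 0.0, 0.1]] } 9
```

>>> arm_command --delta_pos '[[0.1,-0.3,-0.8],[0.1,-0.3,-0.8],[0.2,-0.3,-0.8],[0.2,-0.4,-0.8],[0.1,-0.4,-0.8],[0.1,-0.4,-0.8],[0.1,-0.4,-0.9],[0,-0.2,-1],[0,0,-1],[0,0,-1]]' --rotation '[[0.1,0,0.3],[0.1,0,0.3],[0.1,0,0.3],[0.1,0,0.3],[0.1,0,0.3],[0.1,0,0.3],[0.1,0,0.3],[0,0,0.2],[0,0,0.2],[0,0,0.2]]'

```text
clock: 14.15
position: [0.4603, 0.0065, 0.2568]
tool_rot: [-0.952, 1.542, -2.549]
force: [1.0, 0.3, -2.7]
grip_width: 0.0085
```

>>> arm_command --delta_pos '[[0,0,-1],[0,0,-1],[0,0,-1],[0,0,-1],[0,0,-1],[0,0,-1],[0,0,-1],[0,0,-0.7],[0,0,0]]' --rotation '[[0,0,0.1],[0,0,0.1],[0,0,0.1],[0,0,0.1],[0,0,0.1],[0,0,0.1],[0,0,0],[0,0,0],[0,0,0]]'

```text
clock: 15.05
position: [0.4665, 0.2557, 0.2636]
tool_rot: [1.329, 1.514, -0.258]
force: [-0.8, 0.1, -2.6]
grip_width: 0.0088
```

```bash
cat >> poses.py <<'E'
RV=tool(VY,0)
# bar vertical: TCP at 66 mm above its lower edge
TV=FV-.012*frame(VY)[0]+.066*Z
E
python3 - <<'E'
from poses import *
err(TV,RV)
plan([(TV+.05*Z-.01*frame(VY)[0],RV,None)],2)
E
```

```text
t 15.05 p [0.4665 0.2557 0.2636] err mm [ 36.8 -50.8 197.6] rot [ 1.59  0.73 -3.16] F [-0.8  0.1 -2.6] w 0.0088 q [-0.14  0.39 -0.65  1.83  0.34  0.99 -0.95]
{"delta_pos": [[0.8, -0.31, -0.29], [0.8, -0.3, -0.29], [0.81, -0.3, -0.29], [0.81, -0.29, -0.28], [0.81, -0.28, -0.28], [0.82, -0.28, -0.28]] , "rotation": [[0.04, 0.02, -0.09], [0.04, 0.02, -0.09], [0.04, 0.02, -0.09], [0.04, 0.02, -0.09], [0.04, 0.02, -0.09], [0.04, 0.02, -0.09]] } 6
```

>>> arm_command --delta_pos '[[0.3,-0.6,-0.4],[0.5,-0.6,-0.4],[0.8,-0.4,-0.4],[0.9,-0.2,-0.4],[0.9,-0.1,-0.2],[0.9,0,0],[0.3,0,0],[0,0,0]]' --rotation '[[0.05,0,-0.1],[0.05,0,-0.1],[0.05,0,-0.1],[0.05,0.05,-0.1],[0,0.05,-0.1],[0,0,0],[0,0,0],[0,0,0]]'

```text
clock: 15.85
position: [0.4159, 0.3128, 0.1253]
tool_rot: [1.598, 1.56, -0.01]
force: [0.0, -0.5, -3.3]
grip_width: 0.0087
```

Run:
```python
from poses import *
err(TV,RV)
plan([(TV+.006*Z-.008*frame(VY)[0],RV,3)],2)
b=grab('top','t6.png');a=grab('scene','s6.png')
cv2.imwrite('pics/c7.png',np.hstack([cv2.resize(b[180:270,80:180],None,fx=4,fy=4,interpolation=2),cv2.resize(a[180:270,340:440],None,fx=4,fy=4,interpolation=2)]))
```

```text
t 15.85 p [0.4159 0.3128 0.1253] err mm [-13.7   6.3  59.3] rot [ 0.36 -0.02 -0.59] F [ 0.  -0.5 -3.3] w 0.0087 q [-0.33  0.58 -0.58  1.96  0.48  0.73 -1.24]
{"delta_pos": [[0.59, 0.06, 0.06], [0.59, 0.06, 0.06], [0.59, 0.06, 0.06]] , "rotation": [[0.02, -0.0, -0.03], [0.02, -0.0, -0.03], [0.02, -0.0, -0.03]] } 3
```

View pics/c7.png

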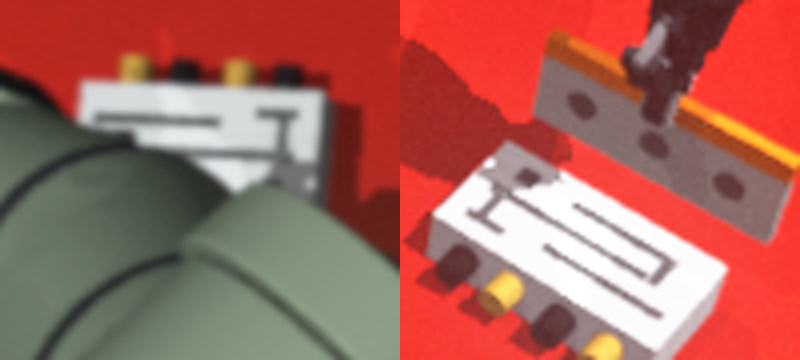

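Run:
```python
from poses import *
g=cv2.cvtColor(cv2.imread('pics/s6.png'),cv2.COLOR_BGR2GRAY)
def S(pts,z):
    q=cv2.cornerSubPix(g,np.array(pts,np.float32).reshape(-1,1,2),(3,3),(-1,-1),(3,50,.01)).reshape(-1,2)
    w=np.array([ray('scene',*c,z) for c in q]); d=w[-1]-w[0]
    print(q.round(1).tolist(),w[:,:2].round(4).tolist(),'mid',w.mean(0)[:2].round(4),'len',np.linalg.norm(d).round(4),'yaw',(np.degrees(np.arctan2(d[1],d[0]))-90).round(2)); return w.mean(0)
v=S([(367,215.3),(421.8,247)],.045)
b=S([(373,209.5),(432,240.8)],.059)
L=frame(VY)[1];p=monitor.observe()['position'];print('along: bar-valve',(b-v)@L*1e3,'tcp-valve',(p-v)@L*1e3,'normal bar back - face',(b-v)@frame(VY)[0]*1e3)
```

```text
[[366.5, 214.5], [421.6000061035156, 246.3000030517578]] [[0.4391, 0.2208], [0.4463, 0.3911]] mid [0.4427 0.306 ] len 0.1704 yaw -2.4
[[373.5, 208.8000030517578], [430.3999938964844, 241.3000030517578]] [[0.4207, 0.2296], [0.4289, 0.4039]] mid [0.4248 0.3167] len 0.1745 yaw -2.7
along: bar-valve 9.988024527398712 tcp-valve 6.024832083384721 normal bar back - face -18.313204807844702
```

>>> arm_command --delta_pos '[[0.5,0.1,0.1],[0.5,0.1,0.1],[0.5,0.1,0.05],[0.2,0.1,0],[0,0,0]]' --rotation '[[0.05,0,-0.1],[0,0,0],[0,0,0],[0,0,0],[0,0,0]]'

```text
clock: 16.45
position: [0.4314, 0.3042, 0.0734]
tool_rot: [2.21, 1.566, 0.593]
force: [0.2, 0.2, -1.9]
grip_width: 0.0087
```

Run:
```python
from poses import *
err(TV,RV)
```

```text
t 16.45 p [0.4314 0.3042 0.0734] err mm [ 1.8 -2.3  7.4] rot [-0.1  -0.17 -0.23] F [ 0.2  0.2 -1.9] w 0.0087 q [-0.34  0.67 -0.53  1.97  0.55  0.64 -1.27]
```

>>> arm_command --delta_pos '[[0.12,0,0.02],[0.08,0,0.02],[0,0,0]]' --rotation '[[0,0,0],[0,0,0],[0,0,0]]'

```text
clock: 16.75
position: [0.4319, 0.3037, 0.0684]
tool_rot: [2.13, 1.564, 0.514]
force: [-1.0, -1.0, -2.9]
grip_width: 0.009
```

>>> arm_command --delta_pos '[[0.05,0,0],[0,0,0]]' --rotation '[[0,0,0],[0,0,0]]'

```text
clock: 16.95
position: [0.4325, 0.3041, 0.0685]
tool_rot: [2.032, 1.562, 0.416]
force: [0.1, -0.9, -1.9]
grip_width: 0.0086
```

>>> arm_command --delta_pos '[[0.1,0,0],[0,0,0]]' --rotation '[[0,0,0],[0,0,0]]'

```text
clock: 17.15
position: [0.4338, 0.3051, 0.0681]
tool_rot: [2.014, 1.557, 0.398]
force: [-0.6, 0.4, -3.5]
grip_width: 0.0088
```

>>> arm_command --delta_pos '[[0.1,0,0],[0,0,0]]' --rotation '[[0,0,0],[0,0,0]]'

```text
clock: 17.35
position: [0.4356, 0.3057, 0.0678]
tool_rot: [1.958, 1.552, 0.342]
force: [0.3, 0.4, -3.7]
grip_width: 0.0087
```

Run:
```python
from poses import *
err(TV,RV); s=monitor.observe();print(s['moment'].round(2),s['qd'].round(3))
a=grab('scene','s7.png')
cv2.imwrite('pics/c8.png',cv2.resize(a[190:270,350:450],None,fx=6,fy=6,interpolation=2))
err(TV,RV)
```

```text
t 17.35 p [0.4356 0.3057 0.0678] err mm [ 6.  -0.8  1.8] rot [-0.13 -0.4  -0.99] F [ 0.3  0.4 -3.7] w 0.0087 q [-0.36  0.68 -0.51  1.97  0.57  0.62 -1.29]
[-0.02  0.09 -0.02] [-0.001 -0.015 -0.    -0.005 -0.     0.002  0.005]
t 17.4 p [0.4356 0.3058 0.0676] err mm [ 6.  -0.8  1.6] rot [-0.12 -0.41 -0.98] F [ 1.3  0.2 -3.4] w 0.0085 q [-0.36  0.68 -0.51  1.97  0.57  0.62 -1.29]
```

View pics/c8.png

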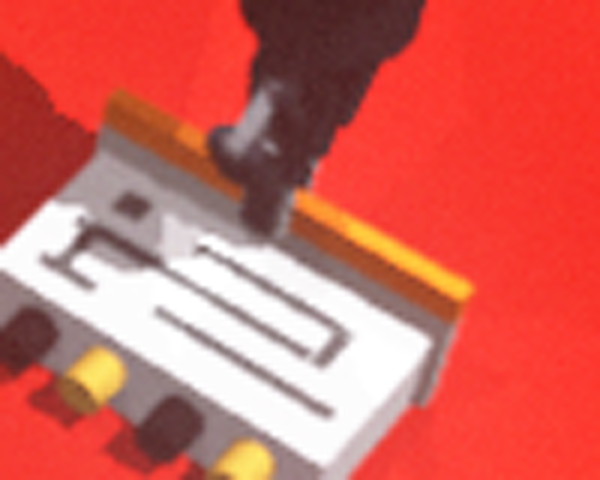

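>>> arm_command --delta_pos '[[0.1,-0.1,0],[0.05,0,0],[0,0,0]]' --rotation '[[0,-0.05,-0.17],[0,0,0],[0,0,0]]'

```text
clock: 17.7
position: [0.4361, 0.306, 0.0675]
tool_rot: [1.925, 1.564, 0.307]
force: [-1.1, -0.0, -0.6]
grip_width: 0.0086
```

Run:
```python
from poses import *
err(TV,RV)
```

```text
t 17.7 p [0.4361 0.306  0.0675] err mm [ 6.5 -0.5  1.5] rot [-0.21 -0.14 -0.39] F [-1.1 -0.  -0.6] w 0.0086 q [-0.35  0.69 -0.52  1.96  0.56  0.64 -1.27]
```

>>> arm_command --delta_pos '[[0.05,0.1,0],[0,0,0]]' --rotation '[[0.03,0,-0.1],[0,0,0]]'

```text
clock: 17.9
position: [0.4374, 0.3062, 0.0672]
tool_rot: [-1.76, 1.564, 2.903]
force: [-1.9, -1.3, 3.6]
grip_width: 0.0088
```

>>> arm_command --delta_pos '[[0,0.15,0],[0,0,0]]' --rotation '[[0,0,-0.05],[0,0,0]]'

```text
clock: 18.1
position: [0.4374, 0.3064, 0.0672]
tool_rot: [-1.502, 1.552, -3.119]
force: [1.2, -3.6, 9.9]
grip_width: 0.0085
```

Run:
```python
from poses import *
err(TV,RV);print(monitor.observe()['moment'])
```

```text
t 18.1 p [0.4374 0.3064 0.0672] err mm [ 7.8 -0.2  1.2] rot [-0.15  0.07  1.08] F [ 1.2 -3.6  9.9] w 0.0085 q [-0.33  0.7  -0.53  1.93  0.54  0.67 -1.24]
[ 0.05628363 -0.34905095  0.1305544 ]
```

>>> arm_command --delta_pos '[[-0.04,0,0],[0,0.1,0],[0,0,0]]' --rotation '[[0,0,0.15],[0,0,0.05],[0,0,0]]'

```text
clock: 18.4
position: [0.4372, 0.3064, 0.0674]
tool_rot: [-0.822, 1.566, -2.437]
force: [-0.3, -4.3, 6.4]
grip_width: 0.0088
```

Run:
```python
from poses import *
err(TV,RV);print(monitor.observe()['moment'])
```

```text
t 18.4 p [0.4372 0.3064 0.0674] err mm [ 7.6 -0.1  1.4] rot [-0.03  0.17  0.19] F [-0.3 -4.3  6.4] w 0.0088 q [-0.34  0.69 -0.52  1.94  0.55  0.65 -1.26]
[-0.3030977   0.05868595  0.00074723]
```

>>> arm_command --delta_pos '[[0,0.3,0],[0,0.3,0]]' --rotation '[[0,0,0],[0,0,0]]'

```text
clock: 18.6
position: [0.4397, 0.3064, 0.0668]
tool_rot: [-1.134, 1.543, -2.741]
force: [-79.9, -11.8, 81.4]
grip_width: 0.0089
```

Run:
```python
from poses import *
err(TV,RV);print(monitor.observe()['moment'])
```

```text
t 18.6 p [0.4397 0.3064 0.0668] err mm [10.1 -0.2  0.8] rot [0.4  0.69 1.46] F [-79.9 -11.8  81.4] w 0.0089 q [-0.33  0.71 -0.54  1.92  0.53  0.69 -1.23]
[-2.14434111 18.42603799 -0.33815233]
```

>>> arm_command --delta_pos '[[-0.05,-0.1,0],[0,0,0]]' --rotation '[[0,0,0.1],[0,0,0.1]]'

```text
clock: 18.8
position: [0.4337, 0.3071, 0.0678]
tool_rot: [-0.623, 1.555, -2.228]
force: [-0.3, 0.1, -1.8]
grip_width: 0.0086
```

Run:
```python
from poses import *
err(TV,RV);print(monitor.observe()['moment'])
```

```text
t 18.8 p [0.4337 0.3071 0.0678] err mm [4.1 0.5 1.8] rot [0.54 0.75 0.53] F [-0.3  0.1 -1.8] w 0.0086 q [-0.35  0.69 -0.53  1.94  0.55  0.67 -1.26]
[ 0.03331623  0.04379284 -0.00201005]
```

>>> arm_command --delta_pos '[[-0.05,0,0],[0,0,0]]' --rotation '[[0.1,0.15,0.1],[0,0,0]]' --grip_force 20

```text
clock: 19.0
position: [0.434, 0.307, 0.0687]
tool_rot: [2.622, 1.567, 1.006]
force: [0.1, 0.3, -2.7]
grip_width: 0.0084
```

Run:
```python
from poses import *
err(TV,RV);print(monitor.observe()['moment'])
```

```text
t 19.0 p [0.434  0.307  0.0687] err mm [4.4 0.4 2.7] rot [-0.1  -0.21 -0.12] F [ 0.1  0.3 -2.7] w 0.0084 q [-0.35  0.68 -0.52  1.96  0.55  0.64 -1.27]
[-0.05533805 -0.01035015  0.02040285]
```

Aligned and just off the bench. Edge towards the face in gentle steps.

>>> arm_command --delta_pos '[[0.03,0.1,0],[0,0,0]]' --rotation '[[0,0,0],[0,0,0]]'

```text
clock: 19.2
position: [0.4377, 0.3065, 0.0675]
tool_rot: [2.641, 1.567, 1.025]
force: [-1.1, 1.5, -3.0]
grip_width: 0.0085
```

>>> arm_command --delta_pos '[[0.03,0.1,0],[0,0,0]]' --rotation '[[0,0,0],[0,0,0]]'

```text
clock: 19.4
position: [0.4377, 0.3069, 0.0668]
tool_rot: [-2.276, 1.567, 2.392]
force: [-0.7, -1.7, 3.3]
grip_width: 0.0084
```

Run:
```python
from poses import *
err(TV,RV);print(monitor.observe()['moment'])
```

```text
t 19.4 p [0.4377 0.3069 0.0668] err mm [8.1 0.4 0.8] rot [-0.05 -0.14  0.16] F [-0.7 -1.7  3.3] w 0.0084 q [-0.34  0.69 -0.52  1.95  0.55  0.65 -1.26]
[-0.44603078  0.03227491  0.10949742]
```

>>> arm_command --delta_pos '[[0,0.12,0],[0,0.1,0]]' --rotation '[[0,0,0],[0,0,0]]'

```text
clock: 19.6
position: [0.4383, 0.3069, 0.0668]
tool_rot: [-1.467, 1.559, -3.079]
force: [-25.8, -3.0, 22.8]
grip_width: 0.0088
```

Run:
```python
from poses import *
err(TV,RV);print(monitor.observe()['moment'])
```

```text
t 19.6 p [0.4383 0.3069 0.0668] err mm [8.7 0.4 0.8] rot [0.12 0.07 0.66] F [-25.8  -3.   22.8] w 0.0088 q [-0.34  0.7  -0.53  1.94  0.54  0.66 -1.25]
[-0.63370277  5.77993443 -0.0502718 ]
```

>>> arm_command --delta_pos '[[0,0,0],[0,0.02,0]]' --rotation '[[0,0,0.05],[0,0,0.03]]'

```text
clock: 19.8
position: [0.438, 0.307, 0.0668]
tool_rot: [-1.232, 1.565, -2.844]
force: [-7.0, 0.8, 4.1]
grip_width: 0.0088
```

Run:
```python
from poses import *
err(TV,RV);print(monitor.observe()['moment'])
```

```text
t 19.8 p [0.438  0.307  0.0668] err mm [8.4 0.5 0.8] rot [0.14 0.1  0.29] F [-7.   0.8  4.1] w 0.0088 q [-0.34  0.7  -0.52  1.94  0.55  0.66 -1.26]
[ 0.13764232  1.74143888 -0.02654268]
```

Light, symmetric contact with face and bench. Release, raise and withdraw.

>>> arm_command --delta_pos '[[0,0,0],[0,0,0],[0,0,0],[0,0,0]]' --rotation '[[0,0,0],[0,0,0],[0,0,0],[0,0,0]]' --gripper 0.5

```text
clock: 20.2
position: [0.4398, 0.307, 0.0669]
tool_rot: [-1.286, 1.567, -2.9]
force: [-0.0, -0.2, -0.5]
grip_width: 0.0215
```

>>> arm_command --delta_pos '[[-0.3,0,0],[-0.5,0,0],[-0.8,0,0],[-1,0,0],[-1,0,0],[-1,0,0.5],[-0.3,0,1],[0,0,1],[0,0,1],[0,0,1]]' --rotation '[[0,0,0],[0,0,0],[0,0,0],[0,0,0],[0,0,0],[0,0,0],[0,0,0],[0,0,0],[0,0,0],[0,0,0]]'

```text
clock: 21.2
position: [0.4336, 0.1728, 0.2307]
tool_rot: [2.52, 1.566, 0.915]
force: [0.7, 0.2, -0.8]
grip_width: 0.0214
```

>>> arm_command --delta_pos '[[0,0,1],[0,0,1],[0,0,1],[0,0,1],[0,0,1],[0,0,1],[0,0,0.5],[0,0,0]]' --rotation '[[0,0,0],[0,0,0],[0,0,0],[0,0,0],[0,0,0],[0,0,0],[0,0,0],[0,0,0]]'

```text
clock: 22.0
position: [0.425, -0.0326, 0.2395]
tool_rot: [1.678, 1.559, 0.071]
force: [-0.5, 0.0, -0.9]
grip_width: 0.021
```

Run:
```python
from poses import *
b=grab('top','t8.png');a=grab('scene','s8.png')
cv2.imwrite('pics/c9.png',np.vstack([np.hstack([cv2.resize(b[185:260,85:175],None,fx=4.4,fy=4.4,interpolation=2),cv2.resize(a[185:260,345:435],None,fx=4.4,fy=4.4,interpolation=2)]),np.hstack([cv2.resize(b[185:235,186:276],None,fx=4.4,fy=4.4,interpolation=2),cv2.resize(a[160:210,250:340],None,fx=4.4,fy=4.4,interpolation=2)])]))
print(monitor.observe()['clock'])
```

```text
22.1
```

View pics/c9.png

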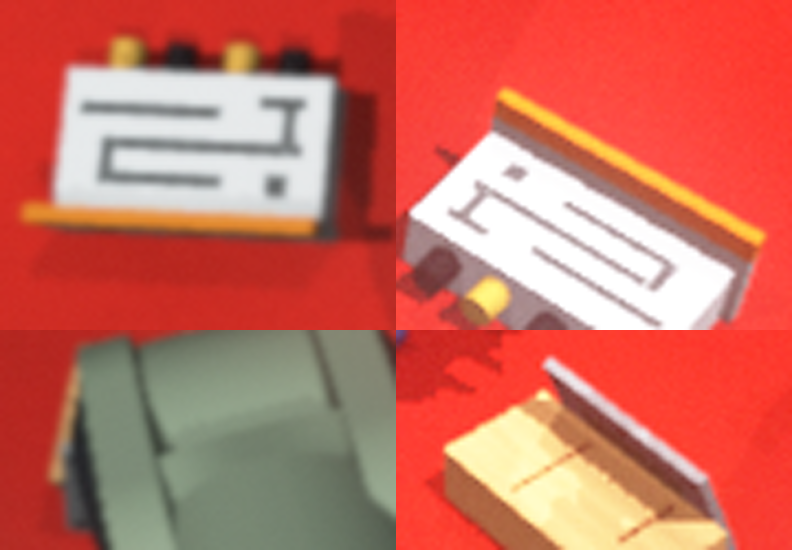

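Run:
```python
from poses import *
n0,L=frame(-2.45)
for n,f,box in(('top','t8',(80,215,180,255)),('scene','s8',(350,190,445,250))):
    im=cv2.imread(f'pics/{f}.png');H,S,V=cv2.split(cv2.cvtColor(im,cv2.COLOR_BGR2HSV))
    m=((H>8)&(H<24)&(S>150)&(V>(110 if n=='top' else 215))).astype('uint8');k=np.zeros_like(m);x0,y0,x1,y1=box;k[y0:y1,x0:x1]=m[y0:y1,x0:x1]
    c=max(cv2.findContours(k,0,1)[0],key=cv2.contourArea);p=cv2.boxPoints(cv2.minAreaRect(c))
    w=np.array([ray(n,*q,.075) for q in p]);a=(w-w.mean(0))@L;hi=w[a>0].mean(0);lo=w[a<0].mean(0);d=hi-lo;ce=(hi+lo)/2
    print(n,p.round(1).tolist(),'c',ce[:2].round(4),'len',np.linalg.norm(d).round(4),'yaw',np.degrees(np.arctan2(-d[0],d[1])).round(2),'along',((ce-[.4425,.306,.075])@L*1e3).round(1),'normal',((ce-[.4425,.306,.075])@n0*1e3).round(1))
def S(n,f,pts,z):
    g=cv2.cvtColor(cv2.imread(f'pics/{f}.png'),cv2.COLOR_BGR2GRAY)
    q=cv2.cornerSubPix(g,np.array(pts,np.float32).reshape(-1,1,2),(3,3),(-1,-1),(3,50,.01)).reshape(-1,2)
    w=np.array([ray(n,*c,z) for c in q]);d=w[1]-w[0];print(n,q.round(1).tolist(),w[:,:2].round(4).tolist(),'len',np.linalg.norm(d).round(4),'yaw',np.degrees(np.arctan2(-d[0],d[1])).round(2),'mid',w.mean(0)[:2].round(4))
S('scene','s8',[(368.6,206.1),(428.9,238.9)],.075)
S('scene','s8',[(367,215),(421.8,247)],.045)
S('top','t8',[(161,202.3),(100.2,199.6)],.045)
```

```text
top [[89.80000305175781, 235.39999389648438], [90.0999984741211, 230.60000610351562], [156.10000610351562, 235.10000610351562], [155.8000030517578, 239.89999389648438]] c [0.4327 0.3081] len 0.1812 yaw -3.62 along 1.7 normal -9.9
scene [[367.29998779296875, 207.1999969482422], [369.20001220703125, 203.8000030517578], [428.79998779296875, 237.60000610351562], [426.8999938964844, 240.89999389648438]] c [0.4374 0.3085] len 0.1808 yaw -2.46 along 2.3 normal -5.2
scene [[367.20001220703125, 205.8000030517578], [427.8999938964844, 240.0]] [[0.4363, 0.2164], [0.4436, 0.4]] len 0.1838 yaw -2.25 mid [0.44   0.3082]
scene [[366.29998779296875, 214.3000030517578], [421.6000061035156, 246.5]] [[0.4388, 0.2199], [0.4467, 0.3913]] len 0.1715 yaw -2.63 mid [0.4427 0.3056]
top [[160.1999969482422, 202.39999389648438], [100.19999694824219, 199.60000610351562]] [[0.529, 0.2174], [0.5364, 0.3883]] len 0.171 yaw -2.46 mid [0.5327 0.3028]
```

```bash
python3 -c "
from h import *
print(bot.job_done())"
```

```text
the job is handed in; nothing more can be done
None
```

I moved the cover plate to the wooden block, where it leans on its long edge. The straightedge now stands on the bench, orange edge up, against the bared face of the valve body. I handed the job in at about 22 s, with the gripper clear of everything.

**Final checks**
- **Scene camera:** the straightedge is 2 mm off centre along the face. Its mid-plane is 5.2 mm out from the face, where 5 mm is flush. Its yaw is −2.5°, against −2.4 to −2.6° for the face.
- **Last press before release:** it pushed evenly against the face, with no twist about the vertical axis.
- **Cover plate:** the last scene view shows it still leaning on the block; the arm hid it from the top camera.

**What disagreed or went wrong**
- **Top camera:** it gave a yaw of −3.6° and a mid-plane 10 mm out. I put this down to its colour mask also catching the orange band's side, and relied on the scene view and the press.
- **Hard press:** one press against the face reached about 115 N at the wrist, close to the 120 N limit. I backed off at once and repeated it at about 26 N.
- **Not measured:** I didn't re-measure the spray can, bolt tub, drill or hammer, but no move was planned to touch them.

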